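# Make up two titration trays

## Task

Make up the two titration trays from the bottles in the middle of the bench: the blue tray gets the conical flask in its large bay and the white grey-capped buffer bottle and the blue-tipped dropper bottle in its small bays, one to a bay; the white tray gets the amber bottle in its large bay and the yellow-tipped dropper bottle in either small bay. Set each one down upright on the tray floor, without dropping it in, and tip nothing over. The red-tipped and green-tipped dropper bottles and the clear orange-capped bottle are not wanted: leave them standing where they are.

Things in the scene. Friction and masses are not known exactly. Their poses are not given: they have to be found in the camera images.
- blue_tray: Dark blue plastic tray, 230 x 94 mm, does not slide; starts empty left or right of the stock. Origin: centre of its underside, x along its length, z up. Floor 5 mm, walls and two cross dividers 30 mm above the bench, 4 mm thick. Bays, all y -43 to +43 mm: small x -111 to -47 (centre -79), small x -43 to +21 (centre -11), large x +25 to +111 (centre +68).
- white_tray: White plastic tray, 230 x 94 mm, does not slide; starts empty on the other side of the stock. Origin: centre of its underside, x along its length, z up. Floor 5 mm, walls and two cross dividers 30 mm above the bench, 4 mm thick. Bays, all y -43 to +43 mm: small x -111 to -47 (centre -79), small x -43 to +21 (centre -11), large x +25 to +111 (centre +68).
- flask: small clear glass conical flask closed with a black rubber bung (fixed in it): foot 64 mm across, cone up to a straight neck 26 mm across from 66 to 101 mm height, rim 33 mm across at 101 to 105 mm, bung top 28 mm across, 115 mm tall in all; about 0.12 kg. Origin: centre of its underside, z up. Best held by the neck.
- buffer_bottle: white plastic bottle (buffer) with a grey screw cap: body 40 mm across and straight up to 60 mm, cap 29 mm across from 72 to 92 mm, 92 mm tall; about 0.12 kg. Origin: centre of its underside, z up.
- amber_bottle: dark brown (amber) glass bottle with a white screw cap: body 60 mm across and straight up to 58 mm, shoulder up to 74 mm, neck 28 mm across, cap 34 mm across from 80 to 104 mm, 104 mm tall; about 0.22 kg. Origin: centre of its underside, z up. The cap is tight: it can be lifted by it.
- blue_dropper: white plastic dropper bottle with a blue screw cap drawn out to a pointed tip and a blue stripe on its label; body 36 mm across and straight up to 65 mm, cap 25 mm across, 102 mm tall in all. About 0.06 kg. Origin: centre of its underside, z up.
- yellow_dropper: white plastic dropper bottle with a yellow screw cap drawn out to a pointed tip and a yellow stripe on its label; body 36 mm across and straight up to 65 mm, cap 25 mm across, 102 mm tall in all. About 0.06 kg. Origin: centre of its underside, z up.
- red_dropper: white plastic dropper bottle with a red screw cap drawn out to a pointed tip and a red stripe on its label; body 36 mm across and straight up to 65 mm, cap 25 mm across, 102 mm tall in all. Not needed: stays where it stands. Origin: centre of its underside, z up.
- green_dropper: white plastic dropper bottle with a green screw cap drawn out to a pointed tip and a green stripe on its label; body 36 mm across and straight up to 65 mm, cap 25 mm across, 102 mm tall in all. Not needed: stays where it stands. Origin: centre of its underside, z up.
- clear_bottle: clear glass bottle with an orange screw cap, of the same shape and size as the amber one (60 mm across, 104 mm tall). Not needed: stays where it stands. Origin: centre of its underside, z up.
There are look-alikes about, which are no part of the job. Leave any purple look-alike of the blue_dropper alone.

How it is judged:
By the outcome, as a careful person would: the job done as asked, in the order asked, and still so for the second after the job is handed in, with the robot touching nothing.
It also fails if it takes over 120 s, if anything falls off the work surface, if the arm or the gripper's body presses on something with over 40 N, if the wrist force passes 120 N, or if a joint passes its speed limit or range.

## Robot

A 7-joint arm with a two-finger parallel gripper is mounted at the origin on the work surface. World frame = base frame: x ahead of the robot, y to its left, z up, the work surface at z = 0. Lengths are in m, angles in rad, forces in N, time in s.
With the tool pointing down it reaches from about 0.4 to 0.925 m from the base axis. Payload 4.1 kg.
Tool frame: the origin (TCP) lies midway between the tips of the shut fingers; the grasp point (between the pads) lies 19 mm behind it; x points along the fingers, y is the direction in which the jaws open and shut, and the axes are right-handed (so a half turn about x gives the same grasp; the last joint's range is limited). The gripper opens to 85 mm and grips with 20 to 120 N. Pads are 22 mm wide; open, the fingers measure 114 mm over their backs; the gripper's body (76 mm by 85 mm) begins 54 mm behind the grasp point. The pads swing forward as they close: fully open they stand 13 mm farther back than shut.
Start: joints at [1.146, 0.398, 0.045, 1.537, -0.019, 1.207, -0.051], TCP at [0.208, -0.616, 0.231] pointing down, gripper open.
Joint ranges: [-2.82, 2.82], [-0.49, 2.23], [-1.37, 1.46], [0, 2.46], [-1.36, 4.5], [0.23, 2], [-2.94, 2.94]. Speed limits (rad/s): [2.57, 2.57, 3.14, 3.14, 3.14, 3.14, 3.14].

## Interface

Orientations are given as a unit quaternion [w, x, y, z].
In Python, from bench import manip gives the robot as it stands.
- The arm moves only by the shell command python3 -m handwheel 'ROWS' [FORCE]. ROWS is a JSON object of lists of equal length, an entry for each row: "slide": the shift along the tool's x, y, z in mm, a list of three; "rotation": the turn, a rotation vector about the tool's x, y, z in degrees, a list of three; "hand": the closure in counts, from 0 (fully open) to 255 (shut). In form: {"slide": [[dx, dy, dz], ...], "rotation": [[rx, ry, rz], ...], "hand": [hand, ...]}. A call has 1 to 12 rows; each row is the pose to reach, as a shift and turn from the pose commanded when the call began, along the tool's axes at that moment; what a row does not reach only later rows make up. A row lasts 1/10 s, in which the tool goes at most 50 mm and 8.59 degrees, less where a joint would pass 70% of its speed; a pose out of reach is approached as far as the arm can. A call with a gripper value outside its range is refused whole. The fingers move at their own pace and stop on an object; FORCE is the grip in N (left out, the last holds). Time passes only in rows, so rows that repeat a pose let the fingers close. It gives the time, the measured TCP pose, the force and the opening at its end, in the units of the state.
- manip.state(): the state, without advancing time (a new reading comes with each control period).
- manip.snapshot(name): name is "scene" or "top" or "wrist"; returns the picture (420x560x3 uint8, blue, green, red); there is no depth.
- manip.camera_params(name): a dict with "fov_y" (degrees; the focal length in pixels is half the picture's height over the tangent of half this angle, whatever the lens; pixels are square), "cx", "cy" (the principal point, pixels), "D" ([k1, k2, p1, p2, k3] as OpenCV has them; the pictures are not rectified), "position" and "orientation" of the camera in the world. Camera axes: x right, y up, looking along -z (the intrinsics and any distortion apply to the point x, -y, -z); pixel columns grow to the right and rows downward; lengths in m; the calibration is good to about 2 mm. A picture is of the moment at which its call begins: read the wrist's pose just before it. camera_params takes no time and is no camera call; for the wrist camera it gives the pose at the moment of the call.
- manip.finish_job(): hands the job in, once; it reports no verdict.
The state is a dict: "time": time; "qpos": joint angles; "dq": joint speeds; "tau": joint torques, N m; "tcp_pos": TCP position; "tool_rot": TCP orientation; "ft_force": force on the tool from outside, world axes, zero at the start; "wrist_torque": the same for the moment, N m; "gripper_width": finger opening in m.
Only numpy, scipy, OpenCV 4.12 (cv2) and the standard library are available. Lean on these libraries where they do the work, as an engineer would, in place of code of your own. Each camera call takes 0.05 s, during which the arm holds its last target. There are 200 camera calls.

## Working session

There is one attempt and no reset: what is moved stays moved. The work goes in short steps, Python scripts to look and compute and a shell command to move; the robot and the scene stay as the last step left them, time stands still between calls to the robot, and variables do not carry over. Pictures are saved under pics/ and viewed, about 12 in all and at most 16, crops included, and the job is handed in when it is done.

```bash
mkdir -p pics; ls
python3 - <<'E'
from bench import manip
import cv2
s=manip.state();print(s)
for n in("scene","top","wrist"):
    print(n,manip.camera_params(n))
    cv2.imwrite(f"pics/{n}0.png",manip.snapshot(n))
E
```

```text
pics
{'time': 0.0, 'qpos': array([ 1.14602769,  0.3991918 ,  0.04504413,  1.53787481, -0.0186842 ,
        1.20689571, -0.05065864]), 'dq': array([-1.34710903e-04, -9.36120730e-04,  6.63012272e-05,  3.21590832e-04,
        1.30124579e-03,  2.48607731e-04,  8.82815970e-04]), 'tau': array([ 8.58212957e-05, -4.75125575e+01,  1.36489827e+00, -2.54221004e+01,
        1.16326689e-02,  9.32816067e-03,  9.30677061e-06]), 'tcp_pos': array([ 0.20783225, -0.61521238,  0.23026611]), 'tool_rot': array([-0.11405131, -0.69757341, -0.115389  ,  0.6979033 ]), 'ft_force': array([-0.12460934,  0.94077312, -1.08993377]), 'wrist_torque': array([ 0.00699698, -0.02466174,  0.06733044]), 'gripper_width': 0.08542787767521524}
scene {'fov_y': 44.97904023011939, 'cx': 279.56572778707664, 'cy': 211.16575322505835, 'D': array([-0.19046302,  0.        ,  0.        ,  0.        ,  0.        ]), 'position': array([ 1.10999147, -0.29184809,  0.78144603]), 'orientation': array([0.80266852, 0.29500792, 0.17994609, 0.48612033])}
top {'fov_y': 52.42464613547669, 'cx': 283.05586564030943, 'cy': 214.8750542036752, 'D': array([-0.10604063,  0.        ,  0.        ,  0.        ,  0.        ]), 'position': array([ 0.48486682, -0.01323397,  0.88353606]), 'orientation': array([ 0.70847201,  0.03188308, -0.01415811, -0.70487618])}
wrist {'fov_y': 63.22881497463351, 'cx': 276.9858764601578, 'cy': 210.0109356185536, 'D': array([-0.07396049,  0.        ,  0.        ,  0.        ,  0.        ]), 'position': array([ 0.27549781, -0.59154162,  0.37249513]), 'orientation': array([ 0.80390671, -0.11542869,  0.08387869, -0.57738599])}
```

View pics/top0.png

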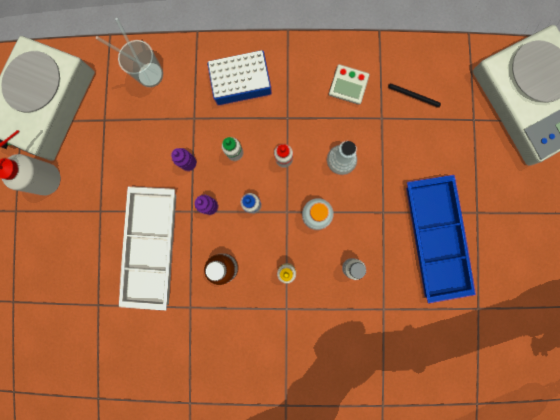

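View pics/scene0.png

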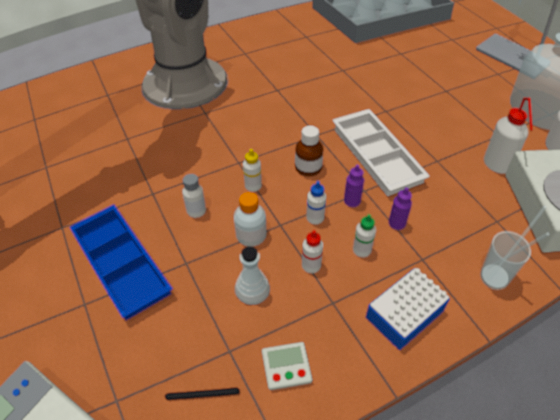

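```bash
cat > h.py <<'E'
from bench import manip
import cv2, numpy as np
from scipy.spatial.transform import Rotation as R
def cam(n):
    c=manip.camera_params(n); f=210/np.tan(np.radians(c["fov_y"]/2))
    K=np.array([[f,0,c["cx"]],[0,f,c["cy"]],[0,0,1]])
    return K,c["D"],np.array(c["position"]),R.from_quat(c["orientation"],scalar_first=True)
def ray(C,px):
    K,D,p,r=C
    u=cv2.undistortPoints(np.array([[px]],float),K,D)[0,0]
    return p,r.apply([u[0],-u[1],-1])
def at(C,px,z):
    p,d=ray(C,px); return p+d*(z-p[2])/d[2]
def proj(C,X):
    K,D,p,r=C
    q=r.inv().apply(np.atleast_2d(X)-p)*[1,-1,-1]
    return cv2.projectPoints(q,np.zeros(3),np.zeros(3),K,D)[0][:,0]
def tool():
    s=manip.state(); return s["tcp_pos"],R.from_quat(s["tool_rot"],scalar_first=True),s
def rel(target,base=None):
    "mm in tool axes from current tcp to target"
    p,r,_=tool(); return np.round(r.inv().apply(np.array(target)-(p if base is None else base))*1000,1)
E
python3 - <<'E'
import cv2
a=cv2.imread("pics/top0.png")
cv2.imwrite("pics/topA.png",cv2.resize(a[130:315,115:300],None,fx=3.2,fy=3.2,interpolation=cv2.INTER_CUBIC))
cv2.imwrite("pics/topB.png",cv2.resize(a[130:315,265:480],None,fx=3.2,fy=3.2,interpolation=cv2.INTER_CUBIC))
E
```

```text
(no output)
```

View pics/topA.png

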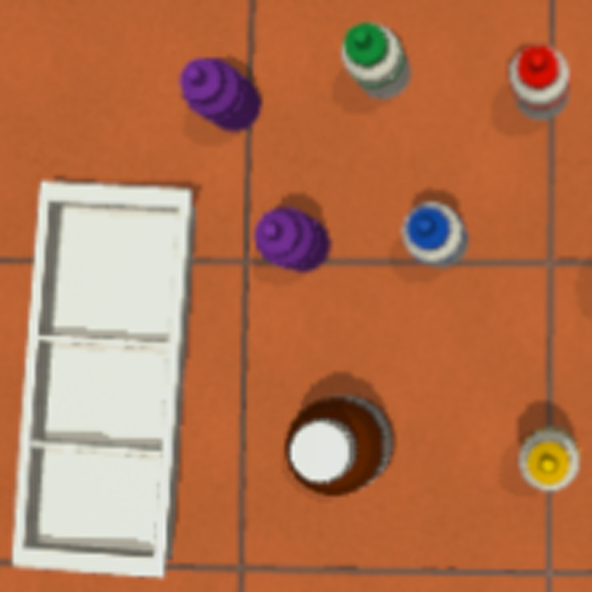

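View pics/topB.png

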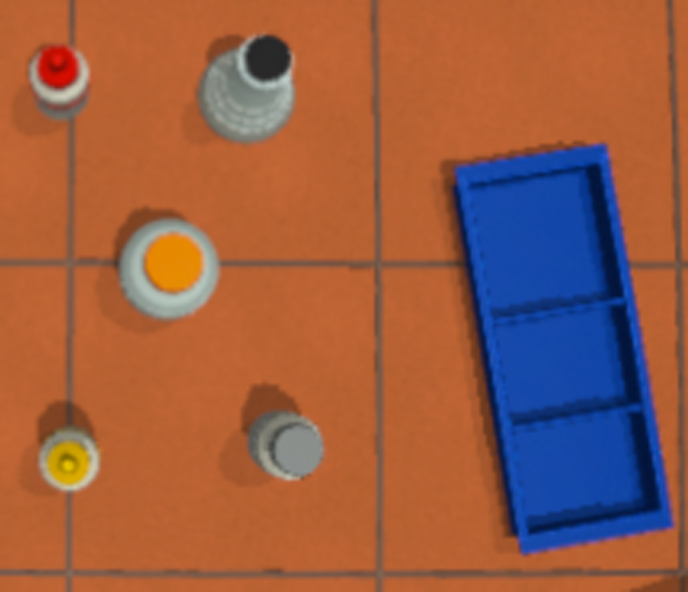

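```bash
cat > loc.py <<'E'
from h import *
C=cam("top")
A=lambda u,v:((u+.5)/3.2-.5+115,(v+.5)/3.2-.5+130)
B=lambda u,v:((u+.5)/3.2-.5+265,(v+.5)/3.2-.5+130)
P=dict(flask=(B(268,59),.115),clear=(B(175,262),.104),buffer=(B(298,449),.092),amber=(A(321,451),.104),
 blue=(A(429,226),.102),yellow=(A(547,463),.102),red=(A(538,60),.102),green=(A(365,40),.102),pur1=(A(196,75),.102),pur2=(A(269,232),.102))
pos={k:at(C,*v)[:2] for k,v in P.items()}
L,W=.115,.047
loc=np.array([[L,W],[L,-W],[-L,-W],[-L,W]])
trays={}
for n,q in dict(white=[A(42,182),A(192,188),A(163,577),A(13,565)],blue_t=[B(456,168),B(605,145),B(671,524),B(521,552)]).items():
    X=np.array([at(C,p,.03)[:2] for p in q]); c=X.mean(0)
    d=X-c; th=np.arctan2((loc[:,0]*d[:,1]-loc[:,1]*d[:,0]).sum(),(loc*d).sum())
    M=np.array([[np.cos(th),-np.sin(th)],[np.sin(th),np.cos(th)]])
    trays[n]=(c,th,{b:c+M@[x,0] for b,x in dict(near=-.079,mid=-.011,large=.068).items()})
    if __name__=="__main__": print(n,c,np.degrees(th),"fit err mm",np.round(((d-loc@M.T)*1000),1).tolist(),trays[n][2])
if __name__=="__main__":
    for k,v in pos.items(): print(k,np.round(v,4),proj(C,[*v,0])[0].round(1), proj(cam("scene"),[*v,P[k][1]])[0].round())
E
python3 loc.py; python3 -c "
from h import *
p,r,s=tool();print(p,r.as_matrix().round(3))"
```

```text
white [0.47271835 0.28662967] -3.130653968716348 fit err mm [[7.6, 2.1], [8.7, -3.3], [-8.2, -1.7], [-8.2, 2.9]] {'near': array([0.39383625, 0.2909441 ]), 'mid': array([0.46173477, 0.28723041]), 'large': array([0.54061687, 0.28291598])}
blue_t [ 0.49552297 -0.30990718] 9.242908536205574 fit err mm [[6.4, 2.9], [6.8, -0.9], [-5.8, -2.8], [-7.4, 0.9]] {'near': array([ 0.41754868, -0.32259619]), 'mid': array([ 0.48466579, -0.311674  ]), 'large': array([ 0.56264007, -0.29898499])}
flask [ 0.6577 -0.1125] [341.4 160.2] [249. 251.]
clear [ 0.5421 -0.0599] [316.3 215.2] [249. 197.]
buffer [ 0.4351 -0.1318] [351.1 267.1] [191. 177.]
amber [0.4328 0.1306] [224.2 267.3] [310. 130.]
blue [0.5625 0.0701] [253.9 205.1] [317. 181.]
yellow [0.4271 0.0013] [286.5 270.7] [252. 149.]
red [0.6597 0.0078] [284.  159.1] [314. 229.]
green [0.6718 0.1091] [236.  153.5] [367. 213.]
pur1 [0.6515 0.2091] [189.  163.1] [405. 187.]
pur2 [0.5588 0.1634] [209.5 206.8] [357. 163.]
[ 0.20795264 -0.61534015  0.23049703] [[-0.001  0.32  -0.947]
 [ 0.001 -0.947 -0.32 ]
 [-1.    -0.001  0.   ]]
```

Run:
```python
import cv2
a=cv2.imread("pics/scene0.png");print(a.shape)
cv2.imwrite("pics/scA.png",cv2.resize(a[105:325,65:440],None,fx=2.13,fy=2.13,interpolation=cv2.INTER_CUBIC))
```

```text
(420, 560, 3)
```

View pics/scA.png

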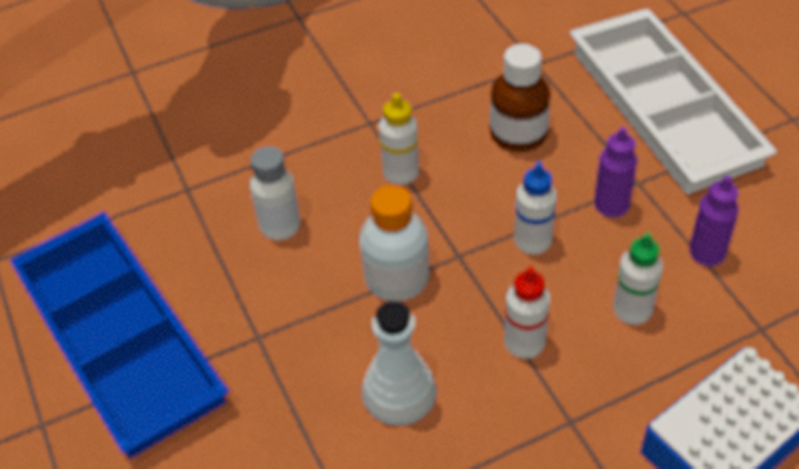

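```bash
cat > tri.py <<'E'
from loc import *
S=cam("scene"); s=lambda u,v:((u+.5)/2.13-.5+65,(v+.5)/2.13-.5+105)
Q=dict(flask=s(393,312),clear=s(391,197),buffer=s(268,157),amber=s(522,55),blue=s(538,165),yellow=s(397,96),red=s(530,270),green=s(646,236),pur2=s(623,129),pur1=s(727,178))
pairs={k:(P[k][0],Q[k]) for k in Q}
for k,a,b in [("w_fl",A(42,182),s(771,152)),("w_fr",A(192,188),s(688,184)),("w_nr",A(163,577),s(572,34)),("w_nl",A(13,565),s(650,12)),
 ("b_fl",B(456,168),s(226,390)),("b_fr",B(605,145),s(128,449)),("b_nr",B(671,524),s(14,261)),("b_nl",B(521,552),s(103,216))]: pairs[k]=(a,b)
for k,(a,b) in pairs.items():
    p,d=ray(C,a);q,e=ray(S,b)
    t=np.linalg.lstsq(np.c_[d,-e],q-p,rcond=None)[0]
    X=p+d*t[0];Y=q+e*t[1]; print(k,((X+Y)/2).round(4),"gap mm",np.round(1000*np.linalg.norm(X-Y),1),"z nominal",P[k][1] if k in P else .03)
E
python3 tri.py
```

```text
flask [ 0.658  -0.1129  0.1138] gap mm 0.3 z nominal 0.115
clear [ 0.542  -0.0602  0.1035] gap mm 0.5 z nominal 0.104
buffer [ 0.4348 -0.1326  0.0892] gap mm 0.8 z nominal 0.092
amber [0.4325 0.1306 0.1018] gap mm 1.0 z nominal 0.104
blue [0.5631 0.0708 0.0984] gap mm 0.8 z nominal 0.102
yellow [0.4266 0.0006 0.0989] gap mm 1.6 z nominal 0.102
red [0.6605 0.0074 0.0975] gap mm 1.0 z nominal 0.102
green [0.6734 0.1105 0.0964] gap mm 1.0 z nominal 0.102
pur2 [0.559  0.1639 0.0972] gap mm 1.1 z nominal 0.102
pur1 [0.6527 0.2107 0.0978] gap mm 0.9 z nominal 0.102
w_fl [0.5971 0.3285 0.0259] gap mm 5.1 z nominal 0.03
w_fr [0.5931 0.2291 0.0246] gap mm 5.5 z nominal 0.03
w_nr [0.3457 0.2473 0.0204] gap mm 0.2 z nominal 0.03
w_nl [0.3508 0.348  0.0189] gap mm 1.3 z nominal 0.03
b_fl [ 0.6078 -0.2448  0.0263] gap mm 3.4 z nominal 0.03
b_fr [ 0.6241 -0.3383  0.028 ] gap mm 2.3 z nominal 0.03
b_nr [ 0.3833 -0.3794  0.0247] gap mm 0.9 z nominal 0.03
b_nl [ 0.3651 -0.2858  0.0193] gap mm 2.6 z nominal 0.03
```

```bash
python3 -c "
from h import *
print(rel([.658,-.1128,.231]))"
```

```text
[-1.000e-01 -3.320e+02 -5.873e+02]
```

```bash
python3 -m handwheel '{"slide":[[0,-166,-294],[0,-166,-294],[0,-166,-294],[0,-166,-294],[0,-166,-294],[0,-166,-294],[0,-166,-294],[0,-166,-294],[0,-166,-294],[0,-166,-294],[0,-166,-294],[0,-166,-294]],"rotation":[[9.5,0,0],[9.5,0,0],[9.5,0,0],[9.5,0,0],[9.5,0,0],[9.5,0,0],[9.5,0,0],[9.5,0,0],[9.5,0,0],[9.5,0,0],[9.5,0,0],[9.5,0,0]],"hand":[0,0,0,0,0,0,0,0,0,0,0,0]}' 40
python3 -c "
from h import *
cv2.imwrite('pics/w1.png',manip.snapshot('wrist'))
p,r,_=tool();print(p,r.as_matrix().round(3),rel([.658,-.1128,.231]))"
```

```text
time: 1.35
tcp_pos: [0.4324, -0.3657, 0.2313]
tool_rot: [-0.056, -0.705, -0.055, 0.705]
ft_force: [0.5, -0.5, -0.0]
gripper_width: 0.0858
[ 0.43259959 -0.36541578  0.23123787] [[-0.     0.157 -0.988]
 [-0.    -0.988 -0.157]
 [-1.     0.     0.   ]] [ 1.000e-01 -2.140e+02 -2.623e+02]
```

View pics/w1.png

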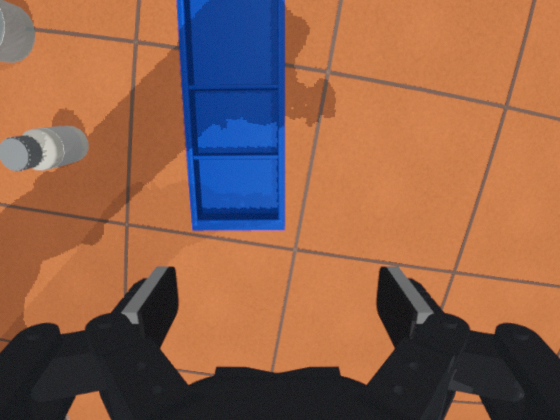

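```bash
python3 -c "
from h import *
C=cam('wrist')
for px in [(193,230),(285,229),(194,157),(280,156),(190,88),(280,87)]: print(px,at(C,px,.03).round(4))
import loc; print(loc.trays['blue_t'])
c,th,_=loc.trays['blue_t']
for x,y in [(-.115,.047),(-.115,-.047),(-.045,.043),(-.045,-.043),(.023,.043),(.023,-.043)]: print((c+[x*np.cos(th)-y*np.sin(th),x*np.sin(th)+y*np.cos(th)]).round(4))
"
```

```text
(193, 230) [ 0.367  -0.2836  0.03  ]
(285, 229) [ 0.3836 -0.3808  0.03  ]
(194, 157) [ 0.4452 -0.2776  0.03  ]
(280, 156) [ 0.4595 -0.3632  0.03  ]
(190, 88) [ 0.511  -0.2673  0.03  ]
(280, 87) [ 0.5248 -0.3528  0.03  ]
(array([ 0.49552297, -0.30990718]), np.float64(0.16131918641747678), {'near': array([ 0.41754868, -0.32259619]), 'mid': array([ 0.48466579, -0.311674  ]), 'large': array([ 0.56264007, -0.29898499])})
[ 0.3745 -0.282 ]
[ 0.3896 -0.3748]
[ 0.4442 -0.2747]
[ 0.458  -0.3596]
[ 0.5113 -0.2638]
[ 0.5251 -0.3487]
```

```bash
python3 -m handwheel '{"slide":[[0,-107,-131],[0,-160,-197],[0,-214,-262],[0,-214,-262],[0,-214,-262],[0,-214,-262],[0,-214,-262],[0,-214,-262],[0,-214,-262],[0,-214,-262],[0,-214,-262],[0,-214,-262]],"rotation":[[0,0,0],[0,0,0],[0,0,0],[0,0,0],[0,0,0],[0,0,0],[0,0,0],[0,0,0],[0,0,0],[0,0,0],[0,0,0],[0,0,0]],"hand":[0,0,0,0,0,0,0,0,0,0,0,0]}'
python3 -c "
from h import *
cv2.imwrite('pics/w2.png',manip.snapshot('wrist'))
C=cam('wrist');print(rel([.658,-.1128,.231]),proj(C,[[.658,-.1128,.115],[.658,-.1128,0]]))"
```

```text
time: 2.6
tcp_pos: [0.6574, -0.1132, 0.2315]
tool_rot: [-0.056, -0.705, -0.055, 0.705]
ft_force: [-0.3, -0.3, -0.1]
gripper_width: 0.0855
[ 0.5  0.  -0.5] [[278.31917494 203.72802476]
 [277.82957223 176.32854874]]
```

View pics/w2.png

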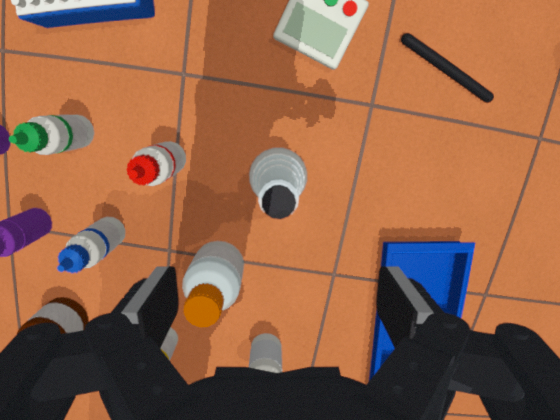

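```bash
python3 -m handwheel '{"slide":[[40,0,0],[80,0,0],[120,0,0],[150,0,0],[165,0,0],[165,0,0],[165,0,0],[165,0,0],[165,0,0],[165,0,0],[165,0,0],[165,0,0]],"rotation":[[0,0,0],[0,0,0],[0,0,0],[0,0,0],[0,0,0],[0,0,0],[0,0,0],[0,0,0],[0,0,0],[0,0,0],[0,0,0],[0,0,0]],"hand":[0,0,0,0,0,0,255,255,255,255,255,255]}' 40
python3 -c "
from h import *
print(rel([.563,-.301,.071]))"
```

```text
time: 3.85
tcp_pos: [0.6593, -0.1118, 0.068]
tool_rot: [0.057, 0.706, 0.056, -0.704]
ft_force: [0.6, -0.9, 6.4]
gripper_width: 0.0305
[ -3.2 171.4 125.1]
```

```bash
python3 -m handwheel '{"slide":[[0,0,0],[0,0,0],[0,0,0],[0,0,0]],"rotation":[[0,0,0],[0,0,0],[0,0,0],[0,0,0]],"hand":[255,255,255,255]}' 40
python3 -c "
from h import *
cv2.imwrite('pics/w3.png',cv2.resize(manip.snapshot('scene')[180:330,130:330],None,fx=3,fy=3))"
```

```text
time: 4.25
tcp_pos: [0.6593, -0.1119, 0.0679]
tool_rot: [0.057, 0.706, 0.056, -0.704]
ft_force: [0.1, -1.2, 5.8]
gripper_width: 0.0309
```

View pics/w3.png

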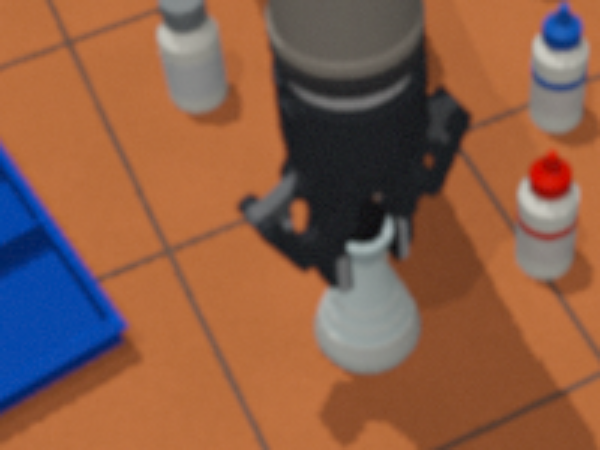

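```bash
python3 -m handwheel '{"slide":[[0,0,0],[0,0,0],[0,0,0],[-10,0,0],[-10,0,0],[-10,0,0],[-10,0,0],[-10,0,0],[-10,0,0],[-10,0,0],[-10,0,0],[-10,0,0]],"rotation":[[0,0,0],[0,0,0],[0,0,0],[0,0,0],[0,0,0],[0,0,0],[0,0,0],[0,0,0],[0,0,0],[0,0,0],[0,0,0],[0,0,0]],"hand":[120,120,120,120,120,255,255,255,255,255,255,255]}' 40
python3 -c "
from h import *
print(rel([.563,-.301,.071]))
cv2.imwrite('pics/w4.png',cv2.resize(manip.snapshot('scene')[180:330,130:330],None,fx=3,fy=3))"
```

```text
time: 5.5
tcp_pos: [0.6587, -0.1118, 0.0771]
tool_rot: [0.057, 0.705, 0.056, -0.704]
ft_force: [0.3, -0.4, 6.1]
gripper_width: 0.0305
[  6.1 171.6 124.6]
```

View pics/w4.png

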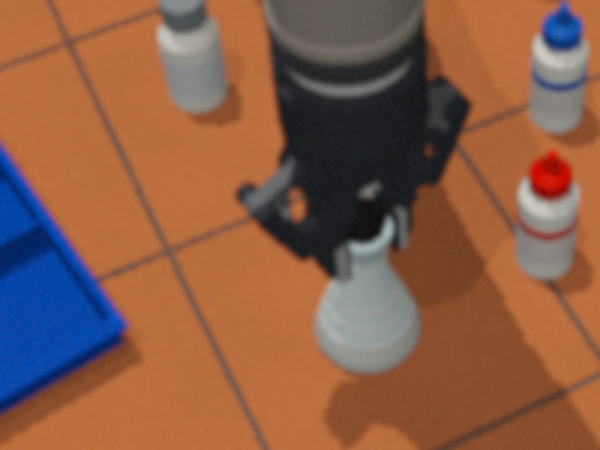

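```bash
python3 -m handwheel '{"slide":[[-5,0,0],[-15,0,0],[-25,0,0],[-25,0,0],[-25,0,0],[-25,0,0]],"rotation":[[0,0,0],[0,0,0],[0,0,0],[0,0,0],[0,0,0],[0,0,0]],"hand":[255,255,255,255,255,255]}' 40
python3 -c "
from h import *
cv2.imwrite('pics/w5.png',cv2.resize(manip.snapshot('scene')[170:320,130:330],None,fx=3,fy=3))"
```

```text
time: 6.15
tcp_pos: [0.6576, -0.1114, 0.1009]
tool_rot: [-0.057, -0.705, -0.057, 0.705]
ft_force: [-0.5, 0.3, -1.2]
gripper_width: 0.0304
```

View pics/w5.png

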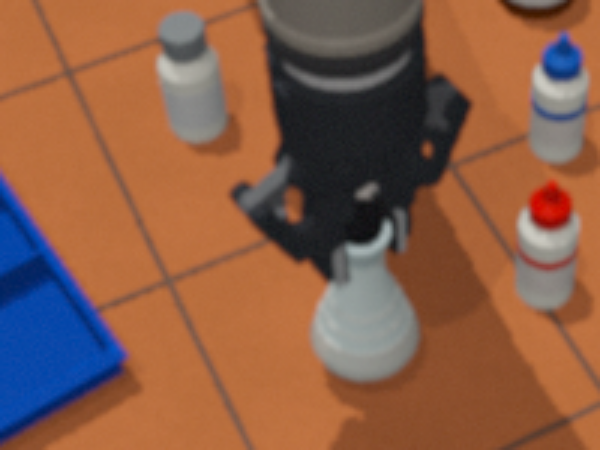

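```bash
python3 -c "
from h import *
print(rel([.563,-.301,.085]))"
```

```text
[ 15.9 172.1 123.6]
```

```bash
python3 -m handwheel '{"slide":[[-20,0,0],[-40,10,8],[-40,35,25],[-40,60,43],[-40,85,61],[-40,110,79],[-40,135,97],[-40,155,111],[-40,168,120],[-40,172,124],[-40,172,124],[-40,172,124]],"rotation":[[0,0,0],[0,0,0],[0,0,0],[0,0,0],[0,0,0],[0,0,0],[0,0,0],[0,0,0],[0,0,0],[0,0,0],[0,0,0],[0,0,0]],"hand":[255,255,255,255,255,255,255,255,255,255,255,255]}'
python3 -c "
from h import *
print(rel([.563,-.301,.085]))"
```

```text
time: 7.4
tcp_pos: [0.564, -0.299, 0.1413]
tool_rot: [0.057, 0.705, 0.058, -0.705]
ft_force: [0.5, 0.9, -2.2]
gripper_width: 0.0307
[56.3  1.9  1.4]
```

```bash
python3 -m handwheel '{"slide":[[15,1,1],[30,2,1],[42,2,1],[50,2,1],[53,2,1],[55,2,1],[56,2,1],[57,2,1],[57,2,1],[57,2,1]],"rotation":[[0,0,0],[0,0,0],[0,0,0],[0,0,0],[0,0,0],[0,0,0],[0,0,0],[0,0,0],[0,0,0],[0,0,0]],"hand":[255,255,255,255,255,255,255,255,255,255]}'
```

```text
time: 8.4
tcp_pos: [0.5625, -0.3033, 0.0847]
tool_rot: [0.057, 0.705, 0.056, -0.705]
ft_force: [0.2, 0.8, -2.0]
gripper_width: 0.0309
```

```bash
python3 -m handwheel '{"slide":[[1,0,0],[2,0,0],[2,0,0],[2,0,0]],"rotation":[[0,0,0],[0,0,0],[0,0,0],[0,0,0]],"hand":[255,255,255,255]}'
python3 -m handwheel '{"slide":[[1,0,0],[1,0,0],[1,0,0]],"rotation":[[0,0,0],[0,0,0],[0,0,0]],"hand":[255,255,255]}'
```

```text
time: 8.8
tcp_pos: [0.5624, -0.3032, 0.0824]
tool_rot: [0.057, 0.705, 0.056, -0.705]
ft_force: [0.1, -0.3, -1.3]
gripper_width: 0.0306
time: 9.1
tcp_pos: [0.5629, -0.3036, 0.0821]
tool_rot: [0.057, 0.705, 0.056, -0.704]
ft_force: [-0.9, 0.0, 4.5]
gripper_width: 0.0305
```

```bash
python3 -m handwheel '{"slide":[[0,0,0],[0,0,0],[0,0,0],[0,0,0],[0,0,0],[-10,0,0],[-30,0,0],[-60,0,0],[-100,0,0],[-110,0,0],[-110,0,0]],"rotation":[[0,0,0],[0,0,0],[0,0,0],[0,0,0],[0,0,0],[0,0,0],[0,0,0],[0,0,0],[0,0,0],[0,0,0],[0,0,0]],"hand":[180,120,60,0,0,0,0,0,0,0,0]}'
python3 -c "
from h import *
print(rel([.435,-.1322,.19]))"
```

```text
time: 10.2
tcp_pos: [0.5639, -0.3038, 0.1945]
tool_rot: [0.058, 0.707, 0.055, -0.703]
ft_force: [0.2, 0.4, 0.1]
gripper_width: 0.0854
[   3.4 -189.9   99.9]
```

```bash
python3 -m handwheel '{"slide":[[3,-38,20],[3,-76,40],[3,-114,60],[3,-152,80],[3,-180,95],[3,-190,100],[3,-190,100],[3,-190,100],[3,-190,100],[3,-190,100]],"rotation":[[0,0,0],[0,0,0],[0,0,0],[0,0,0],[0,0,0],[0,0,0],[0,0,0],[0,0,0],[0,0,0],[0,0,0]],"hand":[0,0,0,0,0,0,0,0,0,0]}'
python3 -c "
from h import *
cv2.imwrite('pics/w6.png',manip.snapshot('wrist'))
C=cam('wrist');print(rel([.435,-.1322,.034]),proj(C,[[.435,-.1322,.092],[.435,-.1322,0]]))"
```

```text
time: 11.2
tcp_pos: [0.4339, -0.1325, 0.1881]
tool_rot: [0.056, 0.705, 0.056, -0.705]
ft_force: [0.4, 0.0, 0.2]
gripper_width: 0.0854
[ 1.541e+02  1.000e-01 -1.200e+00] [[278.54761506 210.2185567 ]
 [278.11590873 183.85206838]]
```

View pics/w6.png

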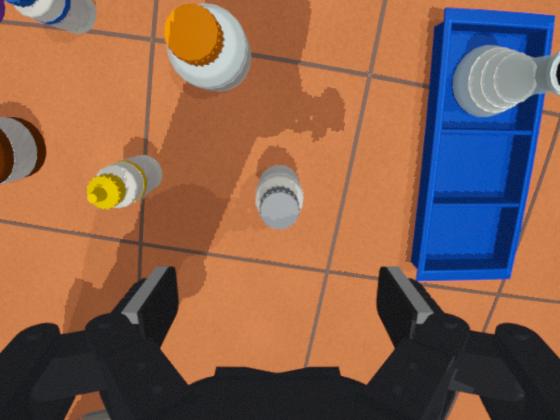

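```bash
python3 -m handwheel '{"slide":[[40,0,-1],[80,0,-1],[120,0,-1],[145,0,-1],[154,0,-1],[154,0,-1],[154,0,-1],[154,0,-1],[154,0,-1],[154,0,-1],[154,0,-1],[154,0,-1]],"rotation":[[0,0,0],[0,0,0],[0,0,0],[0,0,0],[0,0,0],[0,0,0],[0,0,0],[0,0,0],[0,0,0],[0,0,0],[0,0,0],[0,0,0]],"hand":[0,0,0,0,0,0,0,255,255,255,255,255]}' 40
python3 -c "
from h import *
print(rel([.418,-.3245,.1]))"
```

```text
time: 12.45
tcp_pos: [0.4352, -0.1319, 0.0353]
tool_rot: [0.057, 0.705, 0.056, -0.704]
ft_force: [-1.2, -0.2, 6.1]
gripper_width: 0.0386
[-64.6 187.5  47.5]
```

```bash
python3 -m handwheel '{"slide":[[-10,0,0],[-30,0,0],[-50,0,0],[-65,20,5],[-65,50,13],[-65,80,20],[-65,110,28],[-65,140,36],[-65,165,42],[-65,182,46],[-65,187,47],[-65,187,47]],"rotation":[[0,0,0],[0,0,0],[0,0,0],[0,0,0],[0,0,0],[0,0,0],[0,0,0],[0,0,0],[0,0,0],[0,0,0],[0,0,0],[0,0,0]],"hand":[255,255,255,255,255,255,255,255,255,255,255,255]}'
python3 -c "
from h import *
print(rel([.418,-.3245,.0403]))"
```

```text
time: 13.65
tcp_pos: [0.4174, -0.3234, 0.0993]
tool_rot: [-0.056, -0.705, -0.056, 0.705]
ft_force: [-0.2, 0.2, -0.4]
gripper_width: 0.0383
[59.   1.2 -0.4]
```

```bash
python3 -m handwheel '{"slide":[[15,1,0],[30,1,0],[43,1,0],[51,1,0],[55,1,0],[57,1,0],[58,1,0],[58,1,0],[58,1,0],[58,1,0]],"rotation":[[0,0,0],[0,0,0],[0,0,0],[0,0,0],[0,0,0],[0,0,0],[0,0,0],[0,0,0],[0,0,0],[0,0,0]],"hand":[255,255,255,255,255,255,255,255,255,255]}'
python3 -m handwheel '{"slide":[[1,0,0],[1,0,0],[1,0,0]],"rotation":[[0,0,0],[0,0,0],[0,0,0]],"hand":[255,255,255]}'
python3 -m handwheel '{"slide":[[0.5,0,0],[1,0,0],[1,0,0]],"rotation":[[0,0,0],[0,0,0],[0,0,0]],"hand":[255,255,255]}'
```

```text
time: 14.65
tcp_pos: [0.4181, -0.3246, 0.0417]
tool_rot: [0.057, 0.705, 0.056, -0.705]
ft_force: [-0.1, 0.3, -1.4]
gripper_width: 0.0387
time: 14.95
tcp_pos: [0.418, -0.3246, 0.0404]
tool_rot: [0.057, 0.705, 0.056, -0.705]
ft_force: [-0.0, 0.8, 0.2]
gripper_width: 0.038
time: 15.25
tcp_pos: [0.4183, -0.3246, 0.0403]
tool_rot: [0.057, 0.705, 0.056, -0.705]
ft_force: [-0.9, 1.1, 6.6]
gripper_width: 0.0386
```

Contact; release and rise, then to the blue dropper.

```bash
python3 -m handwheel '{"slide":[[0,0,0],[0,0,0],[0,0,0],[0,0,0],[0,0,0],[-10,0,0],[-30,0,0],[-65,0,0],[-105,0,0],[-145,0,0],[-150,0,0],[-150,0,0]],"rotation":[[0,0,0],[0,0,0],[0,0,0],[0,0,0],[0,0,0],[0,0,0],[0,0,0],[0,0,0],[0,0,0],[0,0,0],[0,0,0],[0,0,0]],"hand":[190,120,60,0,0,0,0,0,0,0,0,0]}'
python3 -c "
from h import *
print(rel([.563,.0705,.191]))"
```

```text
time: 16.45
tcp_pos: [0.4187, -0.325, 0.1914]
tool_rot: [0.057, 0.706, 0.056, -0.704]
ft_force: [-0.3, 0.5, 0.2]
gripper_width: 0.0852
[-2.000e-01 -3.674e+02 -2.054e+02]
```

```bash
python3 -m handwheel '{"slide":[[0,-40,-22],[0,-80,-45],[0,-120,-67],[0,-160,-90],[0,-200,-112],[0,-240,-134],[0,-280,-157],[0,-320,-179],[0,-350,-196],[0,-367,-205],[0,-367,-205],[0,-367,-205]],"rotation":[[0,0,0],[0,0,0],[0,0,0],[0,0,0],[0,0,0],[0,0,0],[0,0,0],[0,0,0],[0,0,0],[0,0,0],[0,0,0],[0,0,0]],"hand":[0,0,0,0,0,0,0,0,0,0,0,0]}'
python3 -c "
from h import *
cv2.imwrite('pics/w7.png',manip.snapshot('wrist'))
C=cam('wrist');print(rel([.563,.0705,.034]),proj(C,[[.563,.0705,.102],[.563,.0705,0]]))"
```

```text
time: 17.65
tcp_pos: [0.5606, 0.0697, 0.1877]
tool_rot: [-0.057, -0.704, -0.056, 0.706]
ft_force: [0.3, -0.5, 0.6]
gripper_width: 0.0854
[154.   -1.7  -3. ] [[276.30080288 212.16954562]
 [276.34391412 182.03241782]]
```

View pics/w7.png

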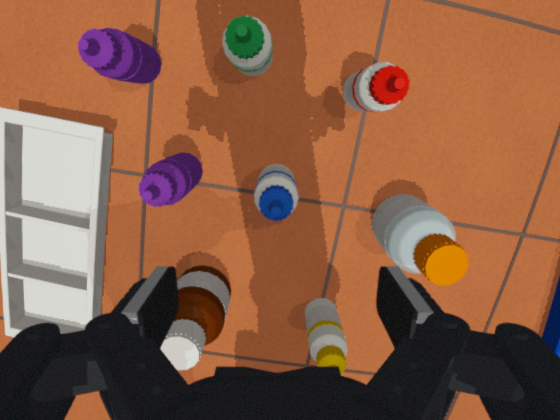

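```bash
python3 -m handwheel '{"slide":[[10,-2,-4],[30,-2,-4],[70,-2,-4],[110,-2,-4],[140,-2,-4],[154,-2,-4],[154,-2,-4],[154,-2,-4],[154,-2,-4],[154,-2,-4],[154,-2,-4],[154,-2,-4]],"rotation":[[0,0,0],[0,0,0],[0,0,0],[0,0,0],[0,0,0],[0,0,0],[0,0,0],[0,0,0],[0,0,0],[0,0,0],[0,0,0],[0,0,0]],"hand":[70,70,70,70,70,70,70,70,255,255,255,255]}' 30
python3 -c "
from h import *
print(rel([.485,-.314,.17]))"
```

```text
time: 18.9
tcp_pos: [0.5669, 0.0732, 0.037]
tool_rot: [0.057, 0.706, 0.056, -0.704]
ft_force: [0.4, -0.9, 6.7]
gripper_width: 0.0349
[-133.2  369.3  142.1]
```

```bash
python3 -m handwheel '{"slide":[[-10,0,0],[-35,0,0],[-70,0,0],[-105,0,0],[-133,10,4],[-133,45,17],[-133,85,33],[-133,125,48],[-133,165,63],[-133,205,79],[-133,240,92],[-133,275,106]],"rotation":[[0,0,0],[0,0,0],[0,0,0],[0,0,0],[0,0,0],[0,0,0],[0,0,0],[0,0,0],[0,0,0],[0,0,0],[0,0,0],[0,0,0]],"hand":[255,255,255,255,255,255,255,255,255,255,255,255]}'
python3 -c "
from h import *
print(rel([.485,-.314,.17]))"
```

```text
time: 20.1
tcp_pos: [0.5039, -0.2166, 0.1689]
tool_rot: [0.057, 0.705, 0.056, -0.705]
ft_force: [1.5, 0.3, -1.0]
gripper_width: 0.0348
[-1.1 93.2 34.2]
```

```bash
python3 -m handwheel '{"slide":[[0,30,11],[0,60,22],[0,83,30],[0,94,34],[0,94,34],[0,94,34],[0,94,34]],"rotation":[[0,0,0],[0,0,0],[0,0,0],[0,0,0],[0,0,0],[0,0,0],[0,0,0]],"hand":[255,255,255,255,255,255,255]}'
python3 -c "
from h import *
print(rel([.485,-.314,.042]))"
```

```text
time: 20.8
tcp_pos: [0.4868, -0.3112, 0.1684]
tool_rot: [0.057, 0.705, 0.058, -0.705]
ft_force: [-0.3, -0.5, 0.0]
gripper_width: 0.0352
[126.4   2.6   2.3]
```

```bash
python3 -m handwheel '{"slide":[[20,2,1],[50,2,1],[80,2,1],[105,2,1],[118,2,1],[123,2,1],[125,2,1],[126,2,1],[126,2,1],[126,2,1],[126,2,1]],"rotation":[[0,0,0],[0,0,0],[0,0,0],[0,0,0],[0,0,0],[0,0,0],[0,0,0],[0,0,0],[0,0,0],[0,0,0],[0,0,0]],"hand":[255,255,255,255,255,255,255,255,255,255,255]}'
python3 -m handwheel '{"slide":[[0.5,0,0],[1,0,0],[1,0,0]],"rotation":[[0,0,0],[0,0,0],[0,0,0]],"hand":[255,255,255]}'
```

```text
time: 21.9
tcp_pos: [0.4857, -0.3159, 0.0429]
tool_rot: [0.057, 0.705, 0.056, -0.705]
ft_force: [0.1, 0.2, -0.6]
gripper_width: 0.0351
time: 22.2
tcp_pos: [0.4857, -0.3158, 0.042]
tool_rot: [0.057, 0.705, 0.056, -0.705]
ft_force: [-0.4, 1.1, 4.6]
gripper_width: 0.0349
```

```bash
python3 -m handwheel '{"slide":[[0,0,0],[0,0,0],[0,0,0],[0,0,0],[0,0,0],[-10,0,0],[-30,0,0],[-65,0,0],[-105,0,0],[-145,0,0],[-150,0,0],[-150,0,0]],"rotation":[[0,0,0],[0,0,0],[0,0,0],[0,0,0],[0,0,0],[0,0,0],[0,0,0],[0,0,0],[0,0,0],[0,0,0],[0,0,0],[0,0,0]],"hand":[190,120,60,0,0,0,0,0,0,0,0,0]}'
python3 -c "
from h import *
print(rel([.4335,.1306,.195]))"
```

```text
time: 23.4
tcp_pos: [0.4863, -0.3161, 0.1935]
tool_rot: [0.057, 0.706, 0.056, -0.704]
ft_force: [-0.5, 0.3, -0.5]
gripper_width: 0.0851
[  -2.7 -449.3  -19.1]
```

```bash
python3 -m handwheel '{"slide":[[0,-45,-2],[0,-90,-4],[0,-135,-6],[0,-180,-8],[0,-225,-10],[0,-270,-12],[0,-315,-14],[0,-360,-16],[0,-405,-18],[0,-440,-19],[0,-450,-19],[0,-450,-19]],"rotation":[[1,0,0],[2,0,0],[4,0,0],[6,0,0],[8,0,0],[10,0,0],[12,0,0],[12.4,0,0],[12.4,0,0],[12.4,0,0],[12.4,0,0],[12.4,0,0]],"hand":[0,0,0,0,0,0,0,0,0,0,0,0]}'
python3 -c "
from h import *
cv2.imwrite('pics/w8.png',manip.snapshot('wrist'))
C=cam('wrist');print(rel([.4335,.1306,.077]),proj(C,[[.433,.1306,.104],[.433,.1306,0]]))"
```

```text
time: 24.6
tcp_pos: [0.4311, 0.1328, 0.1902]
tool_rot: [0.018, -0.706, 0.019, 0.708]
ft_force: [0.4, -0.7, -0.4]
gripper_width: 0.0857
[ 1.132e+02  1.000e-01 -2.100e+00] [[278.61881441 213.40209666]
 [277.93509688 182.61098394]]
```

View pics/w8.png

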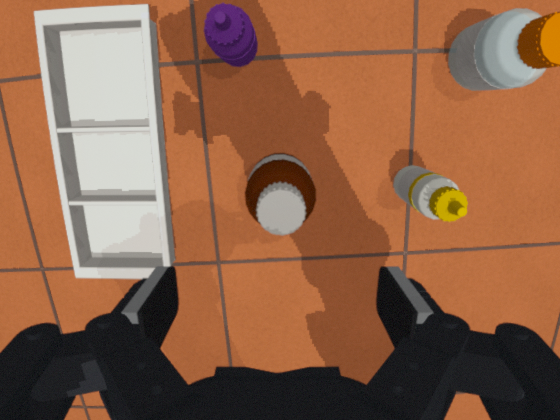

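```bash
python3 -c "
from h import *
C=cam('wrist')
for px in [(37,12),(148,8),(173,268),(77,278),(54,130),(150,129),(69,201),(157,203)]: print(px,at(C,px,.03).round(4))
import loc; print(loc.trays['white'])
"
```

```text
(37, 12) [0.598  0.3237 0.03  ]
(148, 8) [0.5906 0.2277 0.03  ]
(173, 268) [0.3602 0.238  0.03  ]
(77, 278) [0.3535 0.339  0.03  ]
(54, 130) [0.4996 0.3277 0.03  ]
(150, 129) [0.4938 0.2394 0.03  ]
(69, 201) [0.4337 0.328  0.03  ]
(157, 203) [0.4267 0.2433 0.03  ]
(array([0.47271835, 0.28662967]), np.float64(-0.05464021949472783), {'near': array([0.39383625, 0.2909441 ]), 'mid': array([0.46173477, 0.28723041]), 'large': array([0.54061687, 0.28291598])})
```

```bash
python3 -m handwheel '{"slide":[[40,1,-3],[75,1,-3],[105,1,-3],[115,1,-3],[115,1,-3],[115,1,-3],[115,1,-3],[115,1,-3],[115,1,-3],[115,1,-3],[115,1,-3]],"rotation":[[0,0,0],[0,0,0],[0,0,0],[0,0,0],[0,0,0],[0,0,0],[0,0,0],[0,0,0],[0,0,0],[0,0,0],[0,0,0]],"hand":[0,0,0,0,0,0,255,255,255,255,255]}' 60
python3 -m handwheel '{"slide":[[-5,0,0],[-15,0,0],[-25,0,0],[-25,0,0],[-25,0,0]],"rotation":[[0,0,0],[0,0,0],[0,0,0],[0,0,0],[0,0,0]],"hand":[255,255,255,255,255]}'
python3 -c "
from h import *
print(rel([.5415,.281,.14]))
cv2.imwrite('pics/w9.png',cv2.resize(manip.snapshot('scene')[60:210,230:430],None,fx=3,fy=3))"
```

```text
time: 25.75
tcp_pos: [0.4359, 0.1305, 0.0771]
tool_rot: [-0.02, 0.707, -0.02, -0.706]
ft_force: [-1.1, -1.7, 5.9]
gripper_width: 0.0312
time: 26.25
tcp_pos: [0.4355, 0.1305, 0.1017]
tool_rot: [-0.02, 0.707, -0.02, -0.706]
ft_force: [-0.4, -0.5, -3.8]
gripper_width: 0.0313
[ -38.2 -156.2  -97.3]
```

View pics/w9.png

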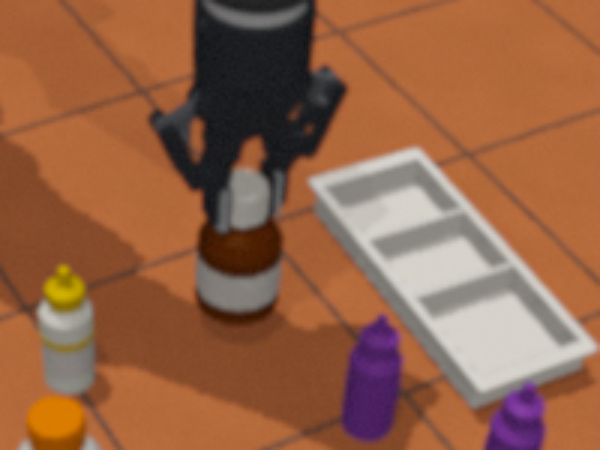

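```bash
python3 -m handwheel '{"slide":[[-20,0,0],[-50,0,0],[-75,0,0],[-88,-10,-6],[-88,-35,-22],[-88,-65,-40],[-88,-95,-59],[-88,-120,-75],[-88,-142,-88],[-88,-153,-95],[-88,-156,-97],[-88,-156,-97]],"rotation":[[0,0,0],[0,0,0],[0,0,0],[0,0,0],[0,0,0],[0,0,0],[0,0,0],[0,0,0],[0,0,0],[0,0,0],[0,0,0],[0,0,0]],"hand":[255,255,255,255,255,255,255,255,255,255,255,255]}'
python3 -c "
from h import *
print(rel([.5415,.281,.082]))"
```

```text
time: 27.5
tcp_pos: [0.5405, 0.2801, 0.1886]
tool_rot: [0.019, -0.706, 0.02, 0.707]
ft_force: [-0.6, 0.6, -3.3]
gripper_width: 0.0314
[106.6  -1.1  -1.1]
```

```bash
python3 -m handwheel '{"slide":[[20,-1,0],[50,-1,-1],[75,-1,-1],[92,-1,-1],[100,-1,-1],[104,-1,-1],[105.5,-1,-1],[105.5,-1,-1],[105.5,-1,-1],[105.5,-1,-1]],"rotation":[[0,0,0],[0,0,0],[0,0,0],[0,0,0],[0,0,0],[0,0,0],[0,0,0],[0,0,0],[0,0,0],[0,0,0]],"hand":[255,255,255,255,255,255,255,255,255,255]}'
python3 -m handwheel '{"slide":[[0.5,0,0],[1,0,0],[1,0,0],[1,0,0]],"rotation":[[0,0,0],[0,0,0],[0,0,0],[0,0,0]],"hand":[255,255,255,255]}'
```

```text
time: 28.5
tcp_pos: [0.5424, 0.2821, 0.0845]
tool_rot: [-0.02, 0.707, -0.02, -0.706]
ft_force: [0.2, -0.3, -2.9]
gripper_width: 0.0314
time: 28.9
tcp_pos: [0.542, 0.2818, 0.0827]
tool_rot: [0.02, -0.707, 0.02, 0.707]
ft_force: [0.6, -0.4, -3.5]
gripper_width: 0.0311
```

```bash
python3 -m handwheel '{"slide":[[0.5,0,0],[1,0,0],[1,0,0]],"rotation":[[0,0,0],[0,0,0],[0,0,0]],"hand":[255,255,255]}'
python3 -m handwheel '{"slide":[[0.5,0,0],[0.5,0,0]],"rotation":[[0,0,0],[0,0,0]],"hand":[255,255]}'
```

```text
time: 29.2
tcp_pos: [0.5422, 0.2818, 0.0822]
tool_rot: [-0.02, 0.707, -0.02, -0.707]
ft_force: [-0.7, -0.6, 0.1]
gripper_width: 0.031
time: 29.4
tcp_pos: [0.5423, 0.2818, 0.0822]
tool_rot: [-0.02, 0.707, -0.02, -0.707]
ft_force: [-1.9, -2.0, 4.3]
gripper_width: 0.031
```

```bash
python3 -m handwheel '{"slide":[[0,0,0],[0,0,0],[0,0,0],[0,0,0],[0,0,0],[-10,0,0],[-30,0,0],[-65,0,0],[-105,0,0],[-110,0,0],[-110,0,0]],"rotation":[[0,0,0],[0,0,0],[0,0,0],[0,0,0],[0,0,0],[0,0,0],[0,0,0],[0,0,0],[0,0,0],[0,0,0],[0,0,0]],"hand":[200,140,60,0,0,0,0,0,0,0,0]}'
python3 -c "
from h import *
print(rel([.4275,.001,.192]))"
```

```text
time: 30.5
tcp_pos: [0.5429, 0.2825, 0.1935]
tool_rot: [-0.021, 0.708, -0.019, -0.706]
ft_force: [-1.0, 0.3, -0.2]
gripper_width: 0.0852
[  0.6 287.6  99.4]
```

```bash
python3 -m handwheel '{"slide":[[0,36,12],[0,72,25],[0,108,37],[0,144,50],[0,180,62],[0,216,75],[0,250,87],[0,275,95],[0,288,99],[0,288,99],[0,288,99],[0,288,99]],"rotation":[[0,0,0],[0,0,0],[0,0,0],[0,0,0],[0,0,0],[0,0,0],[0,0,0],[0,0,0],[0,0,0],[0,0,0],[0,0,0],[0,0,0]],"hand":[0,0,0,0,0,0,0,0,0,0,0,0]}'
python3 -c "
from h import *
im=manip.snapshot('wrist')
C=cam('wrist');print(rel([.4275,.001,.037]),proj(C,[[.427,.001,.102],[.427,.001,0]]))
h=cv2.cvtColor(im,cv2.COLOR_BGR2HSV);m=cv2.inRange(h,(22,140,110),(35,255,255));m[:120]=0;m[270:]=0
n,l,s,c=cv2.connectedComponentsWithStats(m);print(s[1:],c[1:])"
```

```text
time: 31.7
tcp_pos: [0.427, 0.001, 0.1909]
tool_rot: [0.019, -0.707, 0.019, 0.707]
ft_force: [1.1, 0.9, 0.3]
gripper_width: 0.0855
[ 1.54e+02  1.00e-01 -5.00e-01] [[278.4876236  214.47614341]
 [278.04740554 184.25497664]]
[[267 176  12   5  12]
 [281 176   4   1   4]
 [287 177   1   1   1]
 [293 181   1   1   1]
 [263 190  34  36 902]] [[272.5        177.25      ]
 [282.5        176.        ]
 [287.         177.        ]
 [293.         181.        ]
 [279.41463415 207.3713969 ]]
```

```bash
python3 -m handwheel '{"slide":[[40,0,-2],[80,0,-2],[120,0,-2],[145,0,-2],[154,0,-2],[154,0,-2],[154,0,-2],[154,0,-2],[154,0,-2],[154,0,-2],[154,0,-2],[154,0,-2]],"rotation":[[0,0,0],[0,0,0],[0,0,0],[0,0,0],[0,0,0],[0,0,0],[0,0,0],[0,0,0],[0,0,0],[0,0,0],[0,0,0],[0,0,0]],"hand":[0,0,0,0,0,0,0,255,255,255,255,255]}' 30
python3 -c "
from h import *
print(rel([.395,.289,.1]))"
```

```text
time: 32.95
tcp_pos: [0.4296, -0.0005, 0.038]
tool_rot: [-0.02, 0.707, -0.02, -0.706]
ft_force: [-1.0, -1.3, 6.4]
gripper_width: 0.0349
[ -62.2 -287.1   50.8]
```

```bash
python3 -m handwheel '{"slide":[[-15,0,0],[-40,0,0],[-62,-10,2],[-62,-45,8],[-62,-80,14],[-62,-115,20],[-62,-150,26],[-62,-185,33],[-62,-220,39],[-62,-250,44],[-62,-275,49],[-62,-287,51]],"rotation":[[0,0,0],[0,0,0],[0,0,0],[0,0,0],[0,0,0],[0,0,0],[0,0,0],[0,0,0],[0,0,0],[0,0,0],[0,0,0],[0,0,0]],"hand":[255,255,255,255,255,255,255,255,255,255,255,255]}'
python3 -m handwheel '{"slide":[[0,0,0],[0,0,0],[0,0,0]],"rotation":[[0,0,0],[0,0,0],[0,0,0]],"hand":[255,255,255]}'
python3 -c "
from h import *
print(rel([.395,.289,.043]))"
```

```text
time: 34.15
tcp_pos: [0.3933, 0.2917, 0.0993]
tool_rot: [0.019, -0.707, 0.018, 0.707]
ft_force: [0.4, 0.6, -0.9]
gripper_width: 0.0352
time: 34.45
tcp_pos: [0.3945, 0.2871, 0.0989]
tool_rot: [0.02, -0.707, 0.021, 0.707]
ft_force: [-0.2, -0.1, 0.2]
gripper_width: 0.0349
[55.9 -2.  -0.3]
```

```bash
python3 -m handwheel '{"slide":[[15,-1,0],[30,-1,0],[43,-1,0],[50,-1,0],[53,-1,0],[54.5,-1,0],[55,-1,0],[55,-1,0],[55,-1,0],[55,-1,0]],"rotation":[[0,0,0],[0,0,0],[0,0,0],[0,0,0],[0,0,0],[0,0,0],[0,0,0],[0,0,0],[0,0,0],[0,0,0]],"hand":[255,255,255,255,255,255,255,255,255,255]}'
python3 -m handwheel '{"slide":[[0.5,0,0],[1,0,0],[1,0,0],[1,0,0]],"rotation":[[0,0,0],[0,0,0],[0,0,0],[0,0,0]],"hand":[255,255,255,255]}'
```

```text
time: 35.45
tcp_pos: [0.3945, 0.2902, 0.0446]
tool_rot: [-0.02, 0.707, -0.02, -0.707]
ft_force: [0.2, 0.3, -0.7]
gripper_width: 0.0349
time: 35.85
tcp_pos: [0.3942, 0.2901, 0.0432]
tool_rot: [0.02, -0.707, 0.02, 0.707]
ft_force: [0.8, -0.2, -0.7]
gripper_width: 0.0345
```

```bash
python3 -m handwheel '{"slide":[[0.5,0,0],[1,0,0],[1,0,0]],"rotation":[[0,0,0],[0,0,0],[0,0,0]],"hand":[255,255,255]}'
```

```text
time: 36.15
tcp_pos: [0.3945, 0.2901, 0.043]
tool_rot: [-0.02, 0.707, -0.02, -0.707]
ft_force: [-0.6, -1.4, 8.0]
gripper_width: 0.0347
```

Contact; release, rise, and move aside for a clear final view.

```bash
python3 -m handwheel '{"slide":[[0,0,0],[0,0,0],[0,0,0],[0,0,0],[0,0,0],[-10,0,0],[-30,0,0],[-65,0,0],[-105,0,0],[-145,0,0],[-170,0,0],[-170,0,0]],"rotation":[[0,0,0],[0,0,0],[0,0,0],[0,0,0],[0,0,0],[0,0,0],[0,0,0],[0,0,0],[0,0,0],[0,0,0],[0,0,0],[0,0,0]],"hand":[190,120,60,0,0,0,0,0,0,0,0,0]}'
python3 -m handwheel '{"slide":[[0,-30,0],[0,-70,0],[0,-110,0],[0,-150,0],[0,-190,0],[0,-220,0],[0,-220,0],[0,-220,0],[0,-220,0]],"rotation":[[0,0,0],[0,0,0],[0,0,0],[0,0,0],[0,0,0],[0,0,0],[0,0,0],[0,0,0],[0,0,0]],"hand":[0,0,0,0,0,0,0,0,0]}'
python3 -c "
from h import *
im=manip.snapshot('top')[115:325,110:485]
cv2.imwrite('pics/end.png',cv2.resize(im,None,fx=2.1,fy=2.1,interpolation=cv2.INTER_CUBIC))
im=manip.snapshot('scene')[80:340,55:440]
cv2.imwrite('pics/end2.png',cv2.resize(im,None,fx=2,fy=2,interpolation=cv2.INTER_CUBIC))"
```

```text
time: 37.35
tcp_pos: [0.3962, 0.2922, 0.2169]
tool_rot: [-0.022, 0.71, -0.018, -0.704]
ft_force: [0.2, 0.8, 0.2]
gripper_width: 0.0855
time: 38.25
tcp_pos: [0.4069, 0.5082, 0.2116]
tool_rot: [0.019, -0.707, 0.021, 0.707]
ft_force: [0.8, -1.3, 0.2]
gripper_width: 0.0856
```

View pics/end.png

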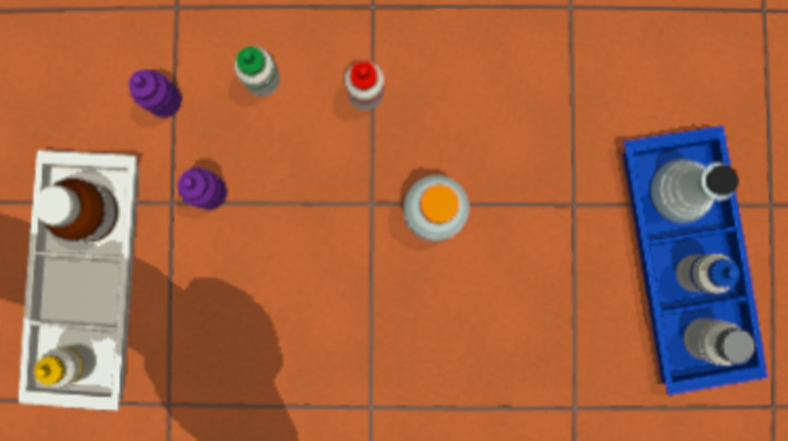

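View pics/end2.png

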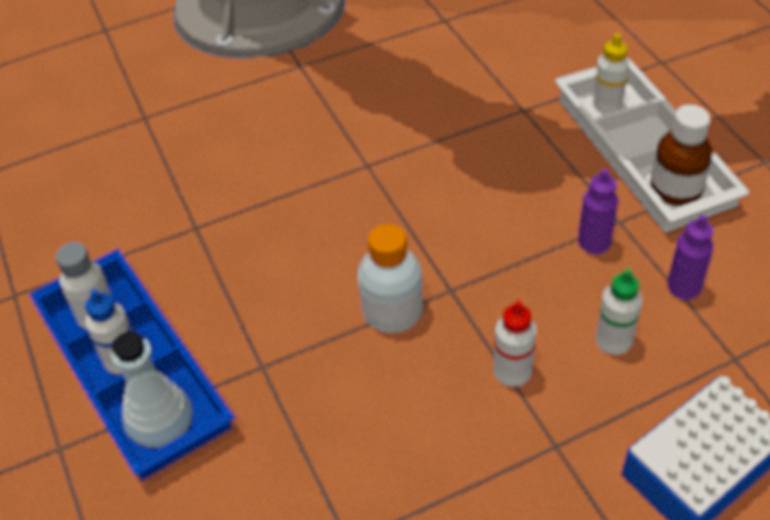

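All five are upright in their bays, and the unwanted bottles and purple look-alikes have not moved. I'm handing in now.

```bash
python3 -c "
from bench import manip
print(manip.finish_job())"
```

```text
the job is handed in; nothing more can be done
None
```

I filled both trays in the order you gave and handed the job in at about 38 s. No verdict was reported.

- **Blue tray:** the conical flask is in the large bay, the buffer bottle in the near small bay and the blue-tipped dropper in the middle small bay.
- **White tray:** the amber bottle is in the large bay and the yellow-tipped dropper in the near small bay.

I lowered each one until the force reading showed contact with the tray floor (4–8 N), then let go. The first grip on the flask looked too low on the neck, so I opened, rose 10 mm and gripped again before lifting.

**Last checks:** the final top and scene pictures show all five upright, one to a bay. The red- and green-tipped droppers, the clear bottle and both purple look-alikes are standing where they were. The arm was clear of everything, with the gripper open.

**What disagreed:**
- **Tray outline:** the trays looked about 15 mm longer in the pictures than stated. I took this for an outer lip and used the dividers instead; they matched to within about 4 mm.
- **Finger opening:** it read about 30.5 mm on the 26 mm flask neck and 31 mm on the 34 mm amber cap. I went by the pictures of the lifted flask and bottle instead, and both held.

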